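# Take the torch gas canister out of the leaning carton

## Task

Lift the torch gas canister (the one with the long slim neck) out of the leaning partitioned carton and stand it upright inside the wooden ring of the holder on the bench. Set it down there, do not drop it in, then let go of it, and leave the spray can where it is in its cell.

Things in the scene. Friction and masses are not known exactly. Their poses are not given: they have to be found in the camera images.
- canister_mid (a point): Half-way up the torch gas canister, on its axis; z along the axis to the neck. Steel can, 60 mm diameter, 0.35 kg, 135 mm tall: straight to 72 mm, domed shoulder to 92 mm, then a slim black neck, 26 mm diameter, from 92 to 135 mm: grip that, closing along the carton's length. Stands in one cell, against the wall nearest the robot. Standing in the holder this point is 76.5 mm above the table.
- carton: Fixed cardboard carton, one row of 3 cells 100 mm (along y, its length) x 76 mm (x), walls 4 mm. It leans 15 degrees (0.26 rad): its cells and cans point up and towards its own -x, the robot's side. Along the lean, dividers are 108 mm and outer walls 120 mm high (top edge 143 mm over the table). Origin: under its middle, at table height, z vertical. Cans stand up to 10 mm off mid-cell.
- spraycan_mid (a point): Half-way up a spray can that stands in another cell of the carton: straight steel can, 60 mm diameter, with a wide black cap (54 mm), 134 mm tall in all, so its cap stands out of the carton, up to 150 mm above the table. It stays there. The third cell is empty.
- holder: The holder, fixed on the bench: square plywood board 150 x 150 x 9 mm with an upright wooden ring on it, inside diameter 88 mm, outside 112 mm, its rim 15 mm above the board. The origin is the centre of the board's underside, at table height, on the ring's axis; z up. The canister stands on the board inside the ring.

How it is judged (in metres and radians):
On the way:
1. the canister is lowered inside the holder's ring, still held, to within 20 mm of standing on the board (horizontal distance between canister_mid and holder below 0.02 m and z of canister_mid in the frame of holder below 0.0965 m and contact force between the fingers and canister above 0.5 N), for 0.05 s.
At the end, for the whole second after the job is handed in: The canister stands at rest on the holder's board inside the ring, neck up, upright within 10 degrees, its centre within 18 mm of the ring's axis and within 7 mm of its standing height; the spray can is within 30 mm of where it stood in the carton (horizontal distance between canister_mid and holder below 0.018 m and angle between canister_mid's own z axis and vertical below 0.17 rad and z of canister_mid in the frame of holder between 0.07 and 0.084 m and linear speed of canister below 0.02 m/s and distance of spraycan_mid from where it was at the start of the episode below 0.03 m); the robot touches nothing.
It also fails if it takes over 48 s, if anything falls off the work surface, if the arm or the gripper's body presses on something with over 40 N, if the wrist force passes 120 N, or if a joint passes its speed limit or range.

## Robot

A 7-joint arm with a two-finger parallel gripper is mounted at the origin on the work surface. World frame = base frame: x ahead of the robot, y to its left, z up, the work surface at z = 0. Lengths are in m, angles in degrees, forces in N, time in s.
With the tool pointing down it reaches from about 0.425 to 1.025 m from the base axis. Payload 9.4 kg.
Tool frame: the origin (TCP) lies midway between the tips of the shut fingers; the grasp point (between the pads) lies grasp_offset behind it (grasp_offset is the distance from the TCP to the grasp point, in m); z points along the fingers, y is the line along which they close (so a half turn about z gives the same grasp; the last joint's range is limited). The gripper opens to 85 mm and grips with 20 to 120 N. Pads are 22 mm wide; open, the fingers measure 114 mm over their backs; the gripper's body (76 mm by 85 mm) begins 54 mm behind the grasp point. The pads swing forward as they close: fully open they stand 13 mm farther back than shut.
Start: joints at [59.204, 34.337, -0.143, 91.639, 0.103, 54.024, -4.572], TCP at [0.322, -0.649, 0.231] pointing down, gripper open.
Joint ranges: [-147.43, 147.43], [-19.82, 112.94], [-74.19, 73.91], [6.32, 146.72], [-59.91, 239.91], [6.04, 106.73], [-150.56, 150.56]. Speed limits (degrees/s): [127.2, 127.2, 172.46, 172.46, 180, 180, 180].

## Interface

Orientations are given as [roll, pitch, yaw] about the fixed x, y, z axes, in that order (R = Rz(yaw) Ry(pitch) Rx(roll)).
In Python, from bench import state, camera, camera_info, job_done, trace, spot_point, grasp_offset gives the robot as it stands.
- The arm moves only by the tool play_rows, never from a script. Its argument "series" is a list of rows, each a list of 3 entries, a list of its own where there are three numbers: the opening, from 0 (shut) to 1 (fully open), then the shift along the tool's x, y, z in mm, then the turn about the tool's z in degrees. A call has 1 to 12 rows; each row shifts and turns the commanded pose from where the row before left it, along the tool's axes as they then stand; what a row does not reach is not made up. A row lasts 1/10 s, in which the tool goes at most 50 mm and 8.59 degrees, less where a joint would pass 70% of its speed; a pose out of reach is approached as far as the arm can. A call is refused whole if a number of a shift passes 50 or a number of a turn 8.59, either way. A call with a gripper value outside its range is refused whole. The fingers move at their own pace and stop on an object; "squeeze" is the grip in N (left out, the last holds). Time passes only in rows, so rows that do not move let the fingers close. It gives the time, the measured TCP pose, the force, the opening and the grip force at its end, in the units of the state.
- state(): the state, without advancing time (a new reading comes with each control period).
- camera(name): name is "side" or "top" or "wrist"; returns (picture, depth): 420x560x3 uint8, blue, green, red; 420x560 float32, m along the optical axis (not along the pixel's ray), 0 where there is no reading.
- camera_info(name): a dict with "intrinsics" (3x3 intrinsics, pixels), "world_from_camera" (4x4, takes a point from camera to world coordinates). Camera axes: x right, y down, z forward; pixel columns grow to the right and rows downward; lengths in m; the calibration is good to about 2 mm. A picture is of the moment at which its call begins: read the wrist's pose just before it. camera_info takes no time and is no camera call; for the wrist camera it gives the pose at the moment of the call.
- job_done(): hands the job in; it is judged then, once.
Trained networks look in the newest picture that a camera, given by its name, has taken for a name from the list of things; names that differ only in an ending like _2 or _b are one class to them, and where a whole thing is asked for, a point or a joint stands for the part that bears it (a point fixed in the world has none). Each returns a list of dicts, best first, with "conf" (0 to 1); they miss things now and then, are a little off and sometimes report something else, mostly with a low value. They report only what shows in the picture. A call takes as long as a camera call.
- trace(query, camera): "region" (420x560 bool, what is visible of it).
- spot_point(query, camera): "point" ([x, y, z] in m, in the coordinates of the camera as it stood for that picture, good to about 4 mm: a listed point, or the origin of a listed thing).
The state is a dict: "clock": time; "joints": joint angles; "qd": joint speeds; "effort": joint torques, N m; "position": TCP position; "ee_rot": TCP orientation; "ft_force": force on the tool from outside, world axes, zero at the start; "wrist_torque": the same for the moment, N m; "gripper_width": finger opening in m; "gripper_force": force on a finger pad.
Only numpy, scipy, OpenCV 4.12 (cv2) and the standard library are available. Lean on these libraries where they do the work, as an engineer would, in place of code of your own. Each camera call takes 0.05 s, during which the arm holds its last target. There are 200 camera calls.

## Working session

There is one attempt and no reset: what is moved stays moved. The work goes in short steps, Python scripts to look and compute and a tool call to move; the robot and the scene stay as the last step left them, time stands still between calls to the robot, and variables do not carry over. Pictures are saved under pics/ and viewed, at most 10 in all, crops included, and the job is handed in when it is done.

Besides the shell and the picture viewer there is one more tool, called after ">>>" by a JSON object that holds its "api" and its "payload". play_rows: Moves the arm, as the interface text tells. Its arguments: {"type":"object","properties":{"series":{"type":"array","items":{"type":"array"}},"squeeze":{"type":"number"}},"required":["series"]}

```bash
mkdir -p pics; cat > h.py <<'E'
import numpy as np, cv2
from bench import *
from scipy.spatial.transform import Rotation as R
def spot(q,c):
    T=camera_info(c)["world_from_camera"]; T=np.array(T)
    return [(round(d["conf"],2),np.round((T@np.r_[d["point"],1])[:3],4)) for d in spot_point(q,c)[:3]]
E
python3 - <<'E'
from h import *
s=state();print(s["clock"],s["position"],s["ee_rot"],s["gripper_width"],grasp_offset() if callable(grasp_offset) else grasp_offset)
ims=[]
for c in ["side","top"]:
    p,d=camera(c);ims.append(p)
    for q in ["canister_mid","carton","spraycan_mid","holder"]: print(c,q,spot(q,c))
cv2.imwrite("pics/a.png",cv2.resize(np.hstack(ims),(800,300)))
E
```

```text
0.0 [ 0.32216361 -0.6489733   0.23041076] [-1.79911162e+02  8.33141872e-03  2.64059616e+01] 0.0854563567987998 0.0187
side canister_mid [(0.91, array([ 0.4606, -0.1947,  0.0807]))]
side carton [(0.73, array([ 0.4885, -0.19  ,  0.0028]))]
side spraycan_mid [(0.67, array([ 0.486 , -0.0803,  0.0769]))]
side holder [(0.71, array([ 5.800e-01,  1.851e-01, -4.000e-04]))]
top canister_mid [(0.83, array([ 0.4616, -0.1996,  0.0808]))]
top carton []
top spraycan_mid [(0.89, array([ 0.4842, -0.0796,  0.0801]))]
top holder [(0.62, array([0.5781, 0.1765, 0.0011]))]
```

View pics/a.png

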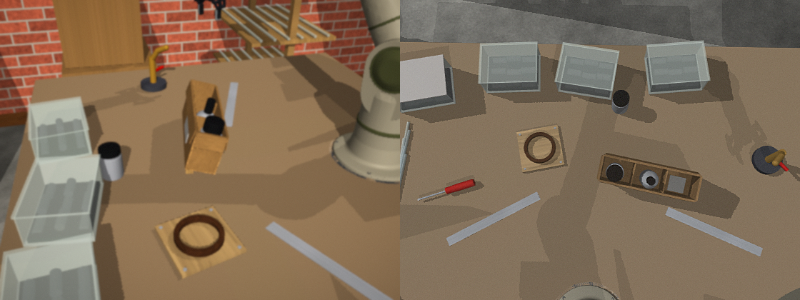

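```bash
cat >> h.py <<'E'
def cloud(c):
    T=np.array(camera_info(c)["world_from_camera"]); p,d=camera(c); K=np.array(camera_info(c)["intrinsics"])
    v,u=np.indices(d.shape); P=np.stack([(u-K[0,2])/K[0,0]*d,(v-K[1,2])/K[1,1]*d,d,np.ones_like(d)],-1)@T.T
    return p,d,P[...,:3]
def shift(target,yaw):
    s=state();Rm=R.from_euler("xyz",s["ee_rot"],degrees=True).as_matrix()
    print("tcp",np.round(s["position"],4),"rot",np.round(s["ee_rot"],2),"clk",s["clock"])
    print("tool shift mm now",np.round(1000*Rm.T@(np.array(target)-s["position"]),1),"turn",round(-(yaw-s["ee_rot"][2]),2))
E
python3 - <<'E'
from h import *
p,d,P=cloud("top")
r=trace("carton","top"); print([x["conf"] for x in r])
for lo in (.1,.06):
    m=(P[...,2]>lo)&(P[...,2]<.16)&(abs(P[...,0]-.48)<.12)&(abs(P[...,1]+.19)<.25)&(d>0)
    (c,s,a)=cv2.minAreaRect((P[m][:,:2]*1000).astype(np.float32)); print(lo,m.sum(),c,s,a)
r=trace("canister_mid","top")[0]["region"]
Q=P[r&(d>0)]; print("can top z",np.percentile(Q[:,2],[50,90,98,100])); t=Q[Q[:,2]>.135]; print(len(t),np.median(t,0))
w=.463-.0119,-.195,.23
shift([.43,-.2,.30],-14)
E
```

```text
[0.77, 0.52, 0.31]
0.1 2501 (464.5341491699219, -188.8425750732422) (325.8694763183594, 102.15636444091797) 78.65096282958984
0.06 3340 (465.0530090332031, -188.5232391357422) (326.7196044921875, 103.08246612548828) 78.60840606689453
can top z [0.09778664 0.14346566 0.14704378 0.14934364]
111 [ 0.44482695 -0.19267597  0.14327345]
tcp [ 0.3224 -0.6494  0.2313] rot [180.     0.    26.41] clk 0.65
tool shift mm now [ 296.2 -354.6  -68.7] turn 40.41
```

>>> {"api": "play_rows", "payload": {"series": [[1,[25.8,-29.9,-1.6],0],[1,[25.8,-29.9,-1.6],0],[1,[25.8,-29.9,-1.6],0],[1,[25.8,-29.9,-1.6],0],[1,[25.8,-29.9,-1.6],0],[1,[25.8,-29.9,-1.6],0],[1,[25.8,-29.9,-1.6],0],[1,[25.8,-29.9,-1.6],0],[1,[25.8,-29.9,-1.6],0],[1,[25.8,-29.9,-1.6],0],[1,[25.8,-29.9,-1.6],0],[1,[25.8,-29.9,-1.6],0]]}}

```text
clock: 1.85
position: [0.4404, -0.1888, 0.2509]
ee_rot: [180.0, -0.0, 26.4]
ft_force: [-0.2, -1.0, 0.4]
gripper_width: 0.0854
gripper_force: 0.0
```

>>> {"api": "play_rows", "payload": {"series": [[0.65,[0,0,0],7.56],[0.65,[0,0,0],7.56],[0.65,[0,0,0],7.56],[0.65,[0,0,0],7.56],[0.65,[0,0,0],7.56],[0.65,[0,0,0],0],[0.65,[0,0,0],0]]}}

```text
clock: 2.55
position: [0.4402, -0.1902, 0.2506]
ee_rot: [180.0, -0.0, -11.2]
ft_force: [-0.3, -0.5, -0.2]
gripper_width: 0.0558
gripper_force: 0.0
```

```bash
python3 - <<'E'
from h import *
p,d,P=cloud("wrist"); cv2.imwrite("pics/b.png",p)
for q in ["canister_mid","spraycan_mid"]: print(q,spot(q,"wrist"))
m=(P[...,2]>.137)&(P[...,2]<.155)&(abs(P[...,0]-.445)<.05)&(abs(P[...,1]+.193)<.04)&(d>0)
t=P[m]; print(m.sum(),t.mean(0) if len(t) else 0)
print(state()["gripper_width"])
shift([.449,-.194,.110],-11.4)
E
```

```text
canister_mid [(0.9, array([ 0.4583, -0.1971,  0.081 ]))]
spraycan_mid [(0.68, array([ 0.4836, -0.0826,  0.0772]))]
946 [ 0.45193445 -0.19470291  0.14202956]
0.0553154279899504
tcp [ 0.4401 -0.1904  0.2505] rot [-1.800e+02 -1.000e-02 -1.126e+01] clk 2.7
tool shift mm now [  9.4   1.8 140.5] turn 0.14
```

View pics/b.png

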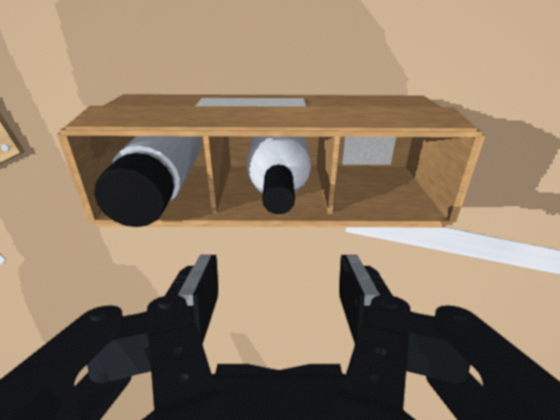

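>>> {"api": "play_rows", "payload": {"series": [[0.65,[8.5,1.8,0],0],[0.65,[0,0,30],0],[0.65,[0,0,30],0],[0.65,[0,0,25],0],[0.65,[0,0,20],0],[0.65,[0,0,20],0],[0.65,[0,0,15],0],[0.65,[0,0,0],0],[0.65,[0,0,0],0]], "squeeze": 40}}

```text
clock: 3.6
position: [0.4485, -0.1941, 0.1104]
ee_rot: [-180.0, 0.0, -11.4]
ft_force: [0.5, -0.8, 0.4]
gripper_width: 0.0557
gripper_force: 0.0
```

```bash
python3 - <<'E'
from h import *
p,d,P=cloud("wrist"); q,_=camera("side"); cv2.imwrite("pics/c.png",np.hstack([cv2.resize(p,(400,300)),cv2.resize(q[80:280,200:420],(400,364))[:300]]))
s=state();print(s["ft_force"],s["position"])
E
```

```text
[-0.39339768 -0.45314605 -0.31386042] [ 0.44871947 -0.19408957  0.11115074]
```

View pics/c.png

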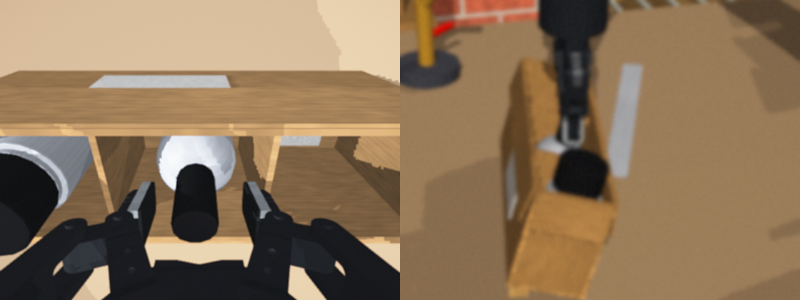

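The neck (about 195,205 in the left view) sits between the pads, with both fingers clear of the dividers. Close.

>>> {"api": "play_rows", "payload": {"series": [[0,[0,0,0],0],[0,[0,0,0],0],[0,[0,0,0],0],[0,[0,0,0],0],[0,[0,0,0],0],[0,[0,0,0],0]], "squeeze": 40}}

```text
clock: 4.3
position: [0.4484, -0.1934, 0.111]
ee_rot: [-180.0, -0.0, -11.4]
ft_force: [-1.1, 3.2, 7.1]
gripper_width: 0.0251
gripper_force: 39.2
```

>>> {"api": "play_rows", "payload": {"series": [[0,[-1.3,0,-5],0],[0,[-2.7,0,-10],0],[0,[-2.7,0,-10],0],[0,[-2.7,0,-10],0],[0,[0,0,0],0]]}}

```text
clock: 4.8
position: [0.4389, -0.1921, 0.1471]
ee_rot: [180.0, -0.1, -11.4]
ft_force: [1.4, -0.2, -2.3]
gripper_width: 0.0251
gripper_force: 39.8
```

>>> {"api": "play_rows", "payload": {"series": [[0,[-4,0,-15],0],[0,[-4,0,-15],0],[0,[-4,0,-15],0],[0,[-4,0,-15],0],[0,[-4,0,-15],0],[0,[-4,0,-15],0],[0,[-4,0,-15],0],[0,[0,0,-15],0],[0,[0,0,0],0],[0,[0,0,0],0]]}}

```text
clock: 5.8
position: [0.4109, -0.1862, 0.2651]
ee_rot: [-180.0, 0.0, -11.4]
ft_force: [0.3, 0.5, -3.4]
gripper_width: 0.0251
gripper_force: 40.4
```

```bash
python3 - <<'E'
from h import *
p,_=camera("wrist"); print(spot("canister_mid","wrist"))
q,_=camera("side"); print(spot("canister_mid","side"),spot("spraycan_mid","side"),spot("holder","side"))
cv2.imwrite("pics/d.png",np.hstack([cv2.resize(p,(400,300)),cv2.resize(q[0:280,200:480],(400,400))[:300]]))
s=state();print(s["ft_force"],s["position"],s["gripper_width"])
E
```

```text
[(0.59, array([ 0.4202, -0.1904,  0.235 ]))]
[(0.69, array([ 0.423 , -0.1892,  0.2323]))] [(0.79, array([ 0.4854, -0.0826,  0.0758]))] []
[-0.73257165 -0.36371596 -3.71124791] [ 0.41115319 -0.18631082  0.2648572 ] 0.024843852763011664
```

View pics/d.png

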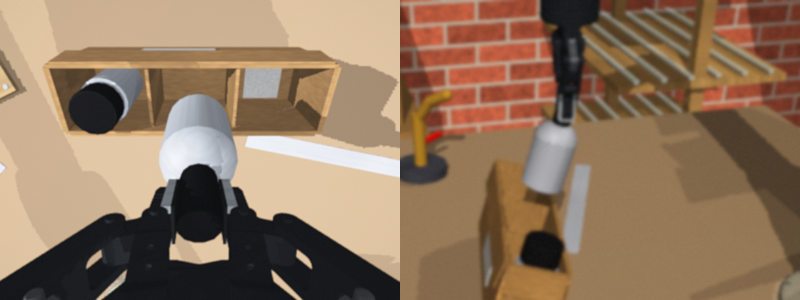

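>>> {"api": "play_rows", "payload": {"series": [[0,[0,0,-30],0],[0,[0,0,-20],0],[0,[0,0,0],0]], "squeeze": 20}}

```text
clock: 6.4
position: [0.4126, -0.1868, 0.3172]
ee_rot: [180.0, -0.2, -11.4]
ft_force: [0.3, 0.1, -2.9]
gripper_width: 0.0245
gripper_force: 40.4
```

```bash
python3 - <<'E'
from h import *
for c in ("top","side"):
    p,d,P=cloud(c); r=trace("holder",c); print(c,[x["conf"] for x in r],spot("holder",c))
    near=(abs(P[...,0]-.579)<.13)&(abs(P[...,1]-.18)<.13)&(d>0)
    for lo,hi in ((.018,.035),(.005,.035)):
        Q=P[near&(P[...,2]>lo)&(P[...,2]<hi)]
        Q=Q[:,:2].astype(np.float32)*1000
        print(lo,len(Q),cv2.minAreaRect(Q),cv2.minEnclosingCircle(Q) if lo>.01 else "")
    if r:
        Q=P[r[0]["region"]&(d>0)][:,:2].astype(np.float32)*1000; print("tr",cv2.minAreaRect(Q))
shift([.57,.18,.30],-11.4)
E
```

```text
top [0.81] [(0.65, array([ 0.5802,  0.1777, -0.0006]))]
0.018 594 ((579.7656860351562, 172.748291015625), (111.88375091552734, 126.11512756347656), 6.372016429901123) ((568.27880859375, 175.46250915527344), 67.84789276123047)
0.005 3389 ((578.6239013671875, 181.47718811035156), (255.57235717773438, 260.0306396484375), 89.78599548339844) 
tr ((581.2212524414062, 182.33895874023438), (156.96206665039062, 154.70008850097656), 11.772356033325195)
side [0.75] [(0.59, array([ 0.577 ,  0.1871, -0.0033]))]
0.018 1454 ((579.6301879882812, 185.54554748535156), (110.8322525024414, 111.91271209716797), 11.473167419433594) ((578.9179077148438, 184.2320556640625), 57.328731536865234)
0.005 7241 ((579.23681640625, 184.32435607910156), (151.89447021484375, 153.193115234375), 12.322128295898438) 
tr ((576.73779296875, 178.29388427734375), (159.63633728027344, 164.2159881591797), 12.147843360900879)
tcp [ 0.4109 -0.1862  0.3144] rot [-1.7999e+02  1.2000e-01 -1.1390e+01] clk 6.7
tool shift mm now [  83.6 -390.4   14.2] turn 0.01
```

>>> {"api": "play_rows", "payload": {"series": [[0,[3,-15,0],0],[0,[6,-30,0],0],[0,[8,-40,0],0],[0,[8,-40,0],0],[0,[8,-40,0],0],[0,[8,-40,0],0],[0,[8,-40,0],0],[0,[8,-40,0],0],[0,[8,-40,0],0],[0,[7,-35,0],0],[0,[5,-23,0],0],[0,[2.8,-12,0],0]], "squeeze": 20}}

```text
clock: 7.9
position: [0.5679, 0.1876, 0.3141]
ee_rot: [180.0, 0.1, -11.2]
ft_force: [-0.5, -0.2, -3.6]
gripper_width: 0.0249
gripper_force: 40.3
```

>>> {"api": "play_rows", "payload": {"series": [[0,[0,0,30],0],[0,[0,0,30],0],[0,[0,0,30],0],[0,[0,0,30],0],[0,[0,0,20],0],[0,[0,0,0],0],[0,[0,0,0],0]]}}

```text
clock: 8.6
position: [0.5678, 0.1844, 0.1754]
ee_rot: [180.0, 0.0, -11.4]
ft_force: [1.1, 0.6, -2.7]
gripper_width: 0.0249
gripper_force: 40.2
```

```bash
python3 - <<'E'
from h import *
p,d,P=cloud("wrist"); print(spot("canister_mid","wrist"),spot("holder","wrist"))
q,_=camera("side"); print(spot("canister_mid","side"),spot("holder","side"))
cv2.imwrite("pics/e.png",np.hstack([cv2.resize(p,(400,300)),cv2.resize(q[140:400,100:420],(400,325))[:300]]))
s=state();print(s["ft_force"],s["position"],s["gripper_width"],s["gripper_force"])
E
```

```text
[(0.56, array([0.5774, 0.1811, 0.1459]))] []
[(0.87, array([0.58  , 0.1836, 0.1461]))] [(0.62, array([0.583 , 0.1852, 0.0015]))]
[-0.17784244  0.31656923 -4.24122981] [0.56812771 0.18511802 0.17648415] 0.025043968768926 40.18492877483368
```

View pics/e.png

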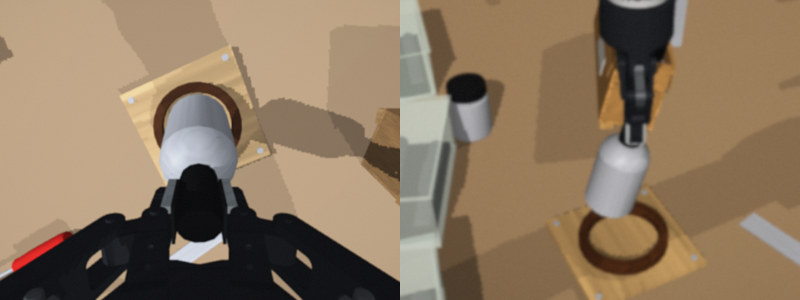

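>>> {"api": "play_rows", "payload": {"series": [[0,[-12,0,0],0],[0,[0,0,20],0],[0,[0,0,20],0],[0,[0,0,12],0],[0,[0,0,5],0],[0,[0,0,0],0],[0,[0,0,0],0]]}}

```text
clock: 9.6
position: [0.5562, 0.1876, 0.119]
ee_rot: [-180.0, -0.0, -11.4]
ft_force: [-1.2, 0.1, -3.2]
gripper_width: 0.025
gripper_force: 40.3
```

>>> {"api": "play_rows", "payload": {"series": [[0,[0,0,2],0],[0,[0,0,0],0],[0,[0,0,2],0],[0,[0,0,0],0]]}}

```text
clock: 10.0
position: [0.5563, 0.1875, 0.1147]
ee_rot: [-180.0, -0.0, -11.4]
ft_force: [0.0, -0.5, -1.1]
gripper_width: 0.0245
gripper_force: 40.8
```

>>> {"api": "play_rows", "payload": {"series": [[0,[0,0,1],0],[0,[0,0,0],0],[0,[0,0,0],0]]}}

```text
clock: 10.3
position: [0.5566, 0.1876, 0.1145]
ee_rot: [-180.0, -0.1, -11.4]
ft_force: [-1.2, -0.2, 7.7]
gripper_width: 0.0247
gripper_force: 41.5
```

>>> {"api": "play_rows", "payload": {"series": [[0,[0,0,1],0],[0,[0,0,0],0],[0,[0,0,0],0]]}}

```text
clock: 10.6
position: [0.557, 0.1877, 0.1143]
ee_rot: [-179.9, -0.1, -11.4]
ft_force: [-1.7, -1.0, 16.2]
gripper_width: 0.0248
gripper_force: 42.2
```

```bash
python3 - <<'E'
from h import *
p,d,P=cloud("wrist"); print(spot("canister_mid","wrist"))
q,_=camera("side"); print(spot("canister_mid","side"))
cv2.imwrite("pics/f.png",np.hstack([cv2.resize(p,(400,300)),cv2.resize(q[200:400,150:410],(400,308))[:300]]))
E
```

```text
[(0.97, array([0.5692, 0.1831, 0.0824]))]
[(0.89, array([0.5664, 0.1838, 0.083 ]))]
```

View pics/f.png

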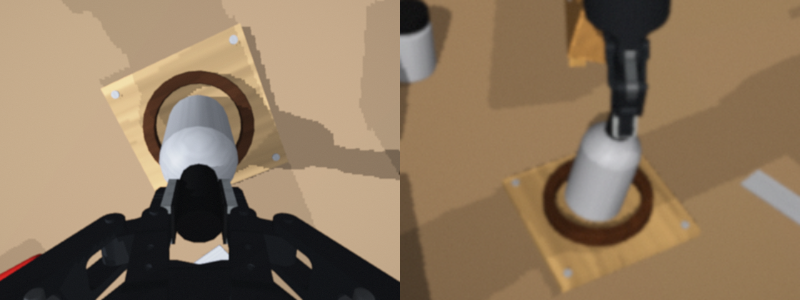

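>>> {"api": "play_rows", "payload": {"series": [[0,[3,0,0.2],0],[0,[3,0,0.2],0],[0,[3,0,0.2],0],[0,[3,0,0.4],0],[0,[0,0,0],0],[0,[0,0,0],0]], "squeeze": 20}}

```text
clock: 11.4
position: [0.5691, 0.1857, 0.1131]
ee_rot: [-179.9, -0.2, -11.4]
ft_force: [-0.5, -1.6, 12.2]
gripper_width: 0.0251
gripper_force: 42.7
```

```bash
python3 - <<'E'
from h import *
for c in ("wrist","side"): camera(c); print(spot("canister_mid",c))
s=state(); print(s["gripper_force"])
E
```

```text
[(0.65, array([0.572 , 0.1835, 0.084 ]))]
[(0.58, array([0.5731, 0.183 , 0.0827]))]
42.65858352184296
```

>>> {"api": "play_rows", "payload": {"series": [[0,[3,0,0.4],0],[0,[3,0,0.4],0],[0,[3,0,0.5],0],[0,[0,0,0],0],[0,[0,0,0],0]]}}

```text
clock: 12.1
position: [0.5779, 0.184, 0.1117]
ee_rot: [-179.9, -0.2, -11.4]
ft_force: [0.3, 0.4, 9.8]
gripper_width: 0.0253
gripper_force: 43.2
```

```bash
python3 - <<'E'
from h import *
p,d,P=cloud("wrist"); print(spot("canister_mid","wrist"))
q,_=camera("side"); print(spot("canister_mid","side"))
cv2.imwrite("pics/g.png",np.hstack([cv2.resize(p,(400,300)),cv2.resize(q[200:400,150:410],(400,308))[:300]]))
E
```

```text
[(0.88, array([0.5767, 0.1826, 0.0773]))]
[(0.95, array([0.5801, 0.1828, 0.0768]))]
```

View pics/g.png

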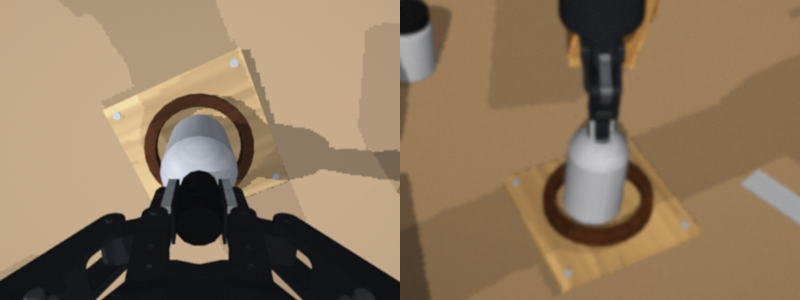

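The can now stands nearly upright at the ring's centre (right view about 595,190), so I'll let go.

>>> {"api": "play_rows", "payload": {"series": [[0,[1,0,-0.3],0],[0.45,[0,0,0],0],[0.55,[0,0,0],0],[0.6,[0,0,0],0],[0.65,[0,0,0],0],[0.65,[0,0,0],0],[0.65,[0,0,0],0]]}}

```text
clock: 13.0
position: [0.5775, 0.1831, 0.1104]
ee_rot: [180.0, 0.0, -11.4]
ft_force: [-0.5, -0.2, -0.0]
gripper_width: 0.056
gripper_force: 0.0
```

>>> {"api": "play_rows", "payload": {"series": [[0.65,[0,0,-10],0],[0.65,[0,0,-20],0],[0.65,[0,0,-30],0],[0.65,[0,0,-30],0],[0.65,[0,0,-30],0],[0.65,[0,0,0],0],[0.65,[0,0,0],0]]}}

```text
clock: 13.7
position: [0.5777, 0.1831, 0.2317]
ee_rot: [-179.9, -0.1, -11.4]
ft_force: [0.7, 0.4, -0.6]
gripper_width: 0.0556
gripper_force: 0.0
```

```bash
python3 - <<'E'
from h import *
p,d,P=cloud("wrist"); print(spot("canister_mid","wrist"),spot("holder","wrist"))
q,_=camera("side"); print(spot("canister_mid","side"),spot("holder","side"),spot("spraycan_mid","side"))
cv2.imwrite("pics/i.png",np.hstack([cv2.resize(p,(400,300)),cv2.resize(q[200:400,150:410],(400,308))[:300]]))
E
```

```text
[(0.75, array([0.5821, 0.1809, 0.079 ]))] []
[(0.58, array([0.5893, 0.1812, 0.0793]))] [(0.94, array([0.5782, 0.1872, 0.0007]))] []
```

View pics/i.png

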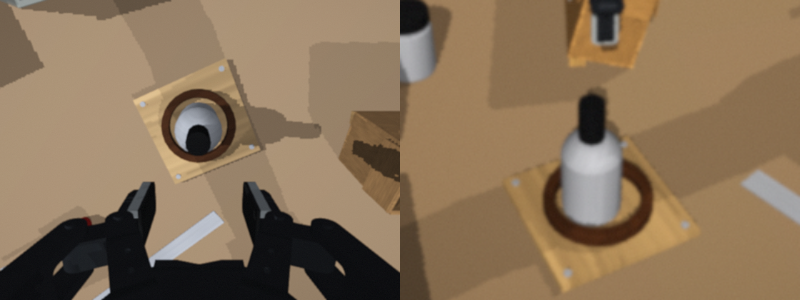

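```bash
python3 - <<'E'
from h import *
for c in ("wrist","top"):
    p,d,P=cloud(c); m=(abs(P[...,0]-.58)<.04)&(abs(P[...,1]-.183)<.04)&(d>0)&(P[...,2]>.137)&(P[...,2]<.152); Q=P[m]
    print(c,len(Q),Q.mean(0) if len(Q) else "",spot("canister_mid",c),spot("spraycan_mid",c))
print(job_done())
E
```

```text
wrist 1009 [0.58857044 0.18187116 0.14319324] [(0.95, array([0.5838, 0.1827, 0.0774]))] []
top 0  [(0.56, array([0.5854, 0.1777, 0.0751]))] [(0.86, array([ 0.4848, -0.0847,  0.0799]))]
the job is handed in; nothing more can be done
None
```

The canister is standing upright inside the holder's ring, released, with its centre about 7 mm from the ring's axis by the cameras. The spray can is still in its cell, the gripper is clear, and I handed the job in; the judge returned no result.

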